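# Slide the tin clear and press the touch-latch cupboard ajar

## Robot

A 6-joint arm with a two-finger parallel gripper is mounted at the origin on the work surface. World frame = base frame: x ahead of the robot, y to its left, z up, the work surface at z = 0. Lengths are in m, angles in rad, forces in N, time in s.
With the tool pointing down it reaches from about 0.375 to 0.9 m from the base axis. Payload 3.1 kg.
Tool frame: the origin (TCP) lies between the finger pads; the fingertips stand 11 mm ahead of it and the grasp point (between the pads) lies 8 mm behind it; z points along the fingers, y is the line along which they close (so a half turn about z gives the same grasp; the last joint's range is limited). The gripper opens to 87 mm and grips with 3 to 60 N. Pads are 19 mm wide; open, the fingers measure 117 mm over their backs; the gripper's body (75 mm by 190 mm) begins 51 mm behind the grasp point.
Start: joints at [0.964, 0.527, 1.433, -0, 1.181, -0.178], TCP at [0.26, 0.568, 0.234] pointing down, gripper open.
Joint ranges: [-3.08, 3.08], [-0.75, 2.2], [0.22, 2.44], [-1.43, 4.57], [0, 2.65], [-2.85, 2.85]. Speed limits (rad/s): [2.79, 2.79, 3.14, 3.14, 3.14, 3.14].

## Interface

Orientations are given as a unit quaternion [x, y, z, w].
In Python, from rig import robot gives the robot as it stands.
- The arm moves only by the tool move_arm, never from a script. Its argument "moves" is text: rows parted by semicolons, each of 7 numbers parted by spaces: the shift along the tool's x, y, z in units of 100 mm (1.0 is 100 mm), then the turn, a rotation vector about the tool's x, y, z in units of 90 degrees (1.0 is 90 degrees), then the opening, from 0 (shut) to 1 (fully open). A call has 1 to 12 rows; each row is the pose to reach, as a shift and turn from the pose commanded when the call began, along the tool's axes at that moment; what a row does not reach only later rows make up. A row lasts 1/10 s, in which the tool goes at most 50 mm and 8.59 degrees, less where a joint would pass 70% of its speed; a pose out of reach is approached as far as the arm can. A call with a number of a shift or a turn outside -1 to 1 is refused whole. A call with a gripper value outside its range is refused whole. The fingers move at their own pace and stop on an object; "squeeze" is the grip in N (left out, the last holds). Time passes only in rows, so rows that repeat a pose let the fingers close. It gives the time, the measured TCP pose, the force, the opening and the grip force at its end, in the units of the state.
- robot.get_obs(): the state, without advancing time (a new reading comes with each control period).
- robot.camera(name): name is "scene" or "top"; returns a dict with "image" (420x560x3 uint8, red, green, blue), "intrinsics" (3x3 intrinsics, pixels), "extrinsics" (4x4, takes a point from world to camera coordinates). Camera axes: x right, y up, looking along -z (the intrinsics and any distortion apply to the point x, -y, -z); pixel columns grow to the right and rows downward; lengths in m; the calibration is good to about 2 mm. A picture is of the moment at which its call begins. There is no depth.
- robot.hand_in(): hands the job in; it is judged then, once.
The state is a dict: "time": time; "q": joint angles; "joint_velocities": joint speeds; "joint_torque": joint torques, N m; "position": TCP position; "tool_rot": TCP orientation; "ft_force": force on the tool from outside, world axes, zero at the start; "moment": the same for the moment, N m; "grip_width": finger opening in m; "grip_force": force on a finger pad.
Only numpy, scipy, OpenCV 4.12 (cv2) and the standard library are available. Lean on these libraries where they do the work, as an engineer would, in place of code of your own. Each camera call takes 0.05 s, during which the arm holds its last target. There are 200 camera calls.

## Task

The bowls in the little green-doored cupboard need airing. First, while the door is still shut, push the aluminium tin that stands in front of it along the worktop, away from the hinge side, until it is well clear of the door's whole swing; keep it upright and do not lift it. Then press the door in at its steel finger plate until the touch latch lets go, take the finger away so that the door springs ajar, and leave it standing ajar with everything else undisturbed.

Things in the scene. Friction and masses are not known exactly. Their poses are not given: they have to be found in the camera images.
- tin: sealed aluminium tin with a red band and a ring-pull top, an upright plain cylinder 84 mm in diameter and 64 mm tall, about 0.3 kg (varies); origin at the centre of its underside, so z is 0 while it stands on the worktop. It starts in front of the shut cupboard door, 40 to 80 mm clear of it; pushed at its side it slides without tipping.
- cupboard: small cupboard, 300 wide, 250 deep, 290 high, white sides, oak top, glazed back, fixed to the worktop, its green door towards the robot. Origin: centre of its underside; x points from the door to the back, y from the hinge side to the catch side (robot's left), z up. The shut door's outer face is at x = -150 mm of this frame; carcass and door span y = -150 to +150 mm.
- door_hinge (a point): point on the worktop below the vertical hinge line of the door (brass knuckles, the door's right-hand edge as the robot sees it), in the plane of the shut door's inner face, 18 mm behind its outer face. The door's free edge swings round it at 296 mm: a tin whose centre is more than 296 + 42 mm from this point is outside the whole swing.
- door_catch (a point): where to press: point on the outer face of the door, in the middle of the upright steel finger plate (44 x 84 mm) at its free edge (robot's left), 225 mm above the worktop, 267 mm from the hinge line along the door; the touch latch is behind it. The door ends 29 mm beyond it sideways and 61 mm above it. Moves with the door. There is no handle.
- door (a joint): door angle, rad: 0 shut, + opening to the robot, - pressed in. Readings scatter by about 0.01. Pressing in at the catch takes about 7 N; the latch lets go 4 to 5 mm in (-0.016), hard stop at 6.5 mm (-0.0245). Then, as the finger withdraws, the hinge spring swings it in about 1 s to about 0.41 and keeps it there, free edge some 120 mm out: draw back farther than that, or up over the top.
- bowls: stack of three ceramic bowls, 116 mm across, 94 mm high, on the steel shelf (75 mm above the worktop) inside the cupboard; leave alone. Origin: centre of its underside.
- jar: glass jar with steel lid, 64 mm across, 94 mm high, on the shelf inside; leave alone. Origin: centre of its underside.
- measuring_cup: clear plastic measuring cup, 68 mm across, 80 mm high, on the shelf inside; leave alone. Origin: centre of its underside.
- scoop: wooden scoop, 210 mm long, resting across the bowls and the jar inside; leave alone. Origin: underside, near its middle.
- mug: blue mug, 80 mm across, 92 mm high, on the worktop to the robot's right; leave alone. Origin: centre of its underside.
- pepper_mill: dark wooden pepper mill, 54 mm across, 155 mm high, on the worktop to the left of the cupboard; leave alone. Origin: centre of its underside.
- oil_bottle: green glass oil bottle, 64 mm across, 200 mm high, on the worktop to the left of the cupboard; leave alone. Origin: centre of its underside.
Things that resemble listed ones, but are neither listed nor needed, are in the scene too. There is more than one size of the tin; the one meant has the size given above.

How it is judged:
By the outcome, as a careful person would: the job done as asked, in the order asked, and still so for the second after the job is handed in, with the robot touching nothing.
It also fails if it takes over 54 s, if anything falls off the work surface, if the arm or the gripper's body presses on something with over 40 N, if the wrist force passes 120 N, or if a joint passes its speed limit or range.

## Working session

There is one attempt and no reset: what is moved stays moved. The work goes in short steps, Python scripts to look and compute and a tool call to move; the robot and the scene stay as the last step left them, time stands still between calls to the robot, and variables do not carry over. Pictures are saved under pics/ and viewed, at most 10 in all, crops included, and the job is handed in when it is done.

Besides the shell and the picture viewer there is one more tool, called after ">>>" as name(argument=value, ...) on one line, values as JSON. move_arm: Moves the arm, as the interface text tells. Shifts and turns lie within -1 to 1; 1 stands for 100 mm of shift or 90 degrees of turn. Its arguments: {"type":"object","properties":{"moves":{"type":"string"},"squeeze":{"type":"number"}},"required":["moves"]}

```bash
mkdir -p pics; cat > h.py <<'E'
import numpy as np, cv2
from rig import robot
def snap(n,f):
    c=robot.camera(n); cv2.imwrite('pics/'+f,c['image'][:,:,::-1]); np.savez(f'{n}.npz',**{k:c[k] for k in('image','intrinsics','extrinsics')}); return c
def ray(c,u,v):
    K=c['intrinsics'];E=c['extrinsics'];d=np.linalg.inv(K)@[u,v,1];d=np.array([d[0],-d[1],-d[2]])
    R=E[:3,:3];return -R.T@E[:3,3],R.T@d
def onplane(c,u,v,z):
    o,d=ray(c,u,v);return o+d*(z-o[2])/d[2]
def proj(c,p):
    q=c['extrinsics']@np.append(p,1);q=c['intrinsics']@[q[0],-q[1],-q[2]];return q[:2]/q[2]
E
python3 - <<'E'
from h import *
for n in('scene','top'):
    c=snap(n,n+'1.png');print(n,c.keys(),c['intrinsics'],ray(c,280,210))
o=robot.get_obs();print({k:np.round(v,3) for k,v in o.items()})
E
```

```text
scene dict_keys(['image', 'intrinsics', 'extrinsics']) [[475.08438418   0.         277.28868332]
 [  0.         475.08438418 211.60854497]
 [  0.           0.           1.        ]] (array([0.17462286, 0.18021427, 1.46644595]), array([ 0.27074595, -0.10979071, -0.95639253]))
top dict_keys(['image', 'intrinsics', 'extrinsics']) [[413.76299755   0.         275.99758401]
 [  0.         413.76299755 214.58168828]
 [  0.           0.           1.        ]] (array([0.50981029, 0.02876829, 1.19890969]), array([ 0.06186868, -0.01450985, -0.99808713]))
{'time': np.float64(0.1), 'q': array([ 0.964,  0.528,  1.434, -0.   ,  1.181, -0.179]), 'joint_velocities': array([-0.   , -0.002, -0.001, -0.   , -0.001,  0.001]), 'joint_torque': array([ -0.   , -44.099, -17.715,   0.063,   0.053,  -0.   ]), 'position': array([0.259, 0.568, 0.233]), 'tool_rot': array([ 0.213,  0.977, -0.001, -0.   ]), 'ft_force': array([ 0.931, -0.732, -0.031]), 'moment': array([-0.025,  0.01 , -0.018]), 'grip_force': np.float64(0.0), 'grip_width': np.float64(0.087)}
```

View pics/scene1.png

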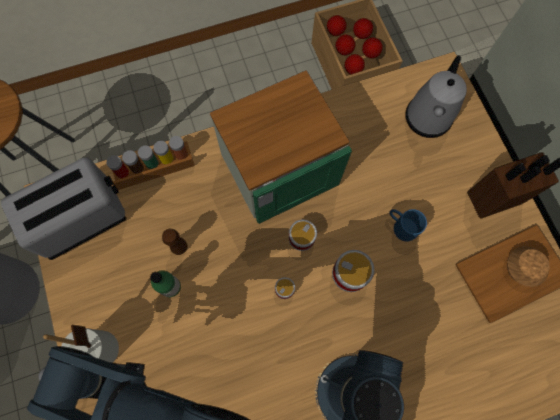

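View pics/top1.png

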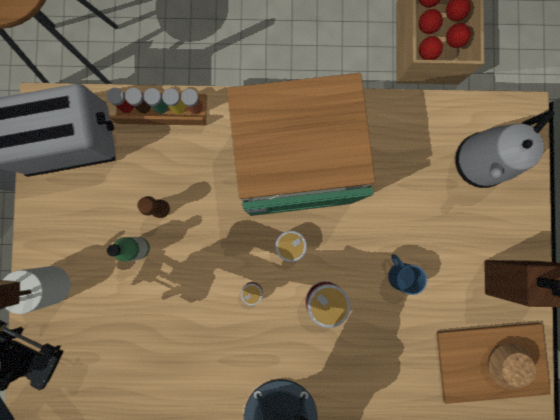

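Scene view: cupboard with green door, finger plate at about (265,200). There are three tins: scene (303,235), (353,270) and (285,288); in top they are (291,246), (327,305) and (251,294). The first one stands right in front of the door. I'll measure all three and enlarge a crop.

```bash
python3 - <<'E'
from h import *
t=dict(np.load('top.npz'));s=dict(np.load('scene.npz'))
a=cv2.resize(t['image'][165:335,215:385],None,fx=3.4,fy=3.4,interpolation=cv2.INTER_CUBIC)
cv2.imwrite('pics/crop1.png',a[:,:,::-1])
b=cv2.resize(s['image'][70:310,205:385],None,fx=2.4,fy=2.4,interpolation=cv2.INTER_CUBIC)
cv2.imwrite('pics/crop2.png',b[:,:,::-1])
hsv=cv2.cvtColor(t['image'],cv2.COLOR_RGB2HSV)
g=cv2.inRange(hsv,(60,80,30),(90,255,255));
for name,c in(('top',t),('scene',s)):
    g=cv2.inRange(cv2.cvtColor(c['image'],cv2.COLOR_RGB2HSV),(65,90,30),(90,255,255))
    cs=max(cv2.findContours(g,0,2)[0],key=cv2.contourArea);print(name,cv2.approxPolyDP(cs,4,True)[:,0].tolist())
for n,(u,v) in dict(oakBL=(228,87),oakBR=(361,74),oakFR=(373,183),oakFL=(240,197)).items(): print(n,onplane(t,u,v,.29).round(3))
for n,(u,v) in dict(BL=(212,112),BR=(308,73),FR=(349,146),FL=(254,187)).items(): print(n,onplane(s,u,v,.29).round(3))
for z,(u,v),r in((.064,(291,246),15.5),(.064,(327,305),22),(.064,(251,294),11)):
    p=onplane(t,u,v,z);print(p.round(3),'diam',np.linalg.norm(onplane(t,u+r,v,z)-onplane(t,u-r,v,z)).round(3))
for (u,v) in((303,233),(354,269),(285,287)): print(onplane(s,u,v,.064).round(3))
for n,c,u,v in(('mug',t,407,280),('mill',t,160,209),('oil',t,138,248)): print(n,onplane(c,u,v,.0).round(3))
E
```

```text
top [[372, 189], [243, 205], [268, 209], [251, 214], [350, 202]]
scene [[349, 147], [254, 191], [257, 220], [337, 184]]
oakBL [0.84  0.135 0.29 ]
oakBR [ 0.874 -0.162  0.29 ]
oakFR [ 0.629 -0.189  0.29 ]
oakFL [0.594 0.104 0.29 ]
BL [0.836 0.127 0.29 ]
BR [ 0.864 -0.166  0.29 ]
FR [ 0.616 -0.191  0.29 ]
FL [0.59  0.088 0.29 ]
[ 0.482 -0.019  0.064] diam 0.085
[ 0.323 -0.119  0.064] diam 0.12
[0.35  0.088 0.064] diam 0.06
[ 0.479 -0.022  0.064]
[ 0.325 -0.127  0.064]
[0.344 0.085 0.064]
mug [ 0.387 -0.358  0.   ]
mill [0.582 0.359 0.   ]
oil [0.468 0.419 0.   ]
```

View pics/crop1.png

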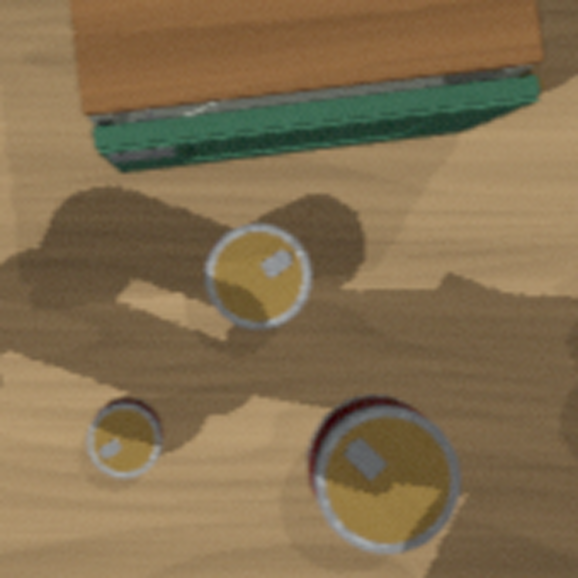

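View pics/crop2.png

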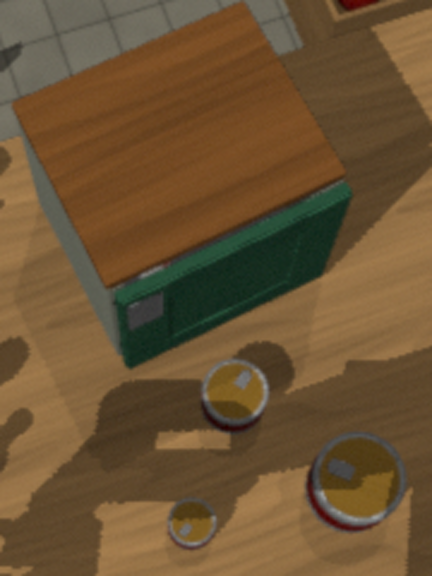

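The target is the tin at top (291,246) / scene (303,235): it measures 85 mm across, while the others are 120 mm and 60 mm, and it's the only one right in front of the door. Next I'll compute the cupboard frame, clearances and catch.

```bash
cat >> h.py <<'E'
t=dict(np.load('top.npz'));s=dict(np.load('scene.npz'))
def tri(a,b):
    (o1,d1),(o2,d2)=ray(t,*a),ray(s,*b)
    d1=d1/np.linalg.norm(d1);d2=d2/np.linalg.norm(d2)
    k=np.linalg.lstsq(np.c_[d1,-d2],o2-o1,rcond=None)[0]
    p,q=o1+k[0]*d1,o2+k[1]*d2;return (p+q)/2,np.linalg.norm(p-q)
E
python3 - <<'E'
from h import *
ci=lambda u,v:(215+u/3.4,165+v/3.4)
cs=lambda u,v:(205+u/2.4,70+v/2.4)
P={n:onplane(t,*ci(*p),.286) for n,p in dict(oL=(98,151),oR=(538,100),iL=(95,122),iR=(535,73)).items()}
S={n:onplane(s,*cs(*p),.286) for n,p in dict(oL=(118,304),oR=(350,193)).items()}
print({k:v.round(3) for k,v in P.items()},{k:v.round(3) for k,v in S.items()})
for n,a,b in(('tin',ci(259,276),cs(236,393)),('big',ci(387,479),cs(357,481)),('small',ci(125,442),cs(192,523))): print(n,*[np.round(x,3) for x in tri(a,b)])
for L,R in((P['oL'],P['oR']),(S['oL'],S['oR'])):
    y=L-R;print('len',np.linalg.norm(y));y/=np.linalg.norm(y);x=np.array([y[1],-y[0],0]);yaw=np.arctan2(x[1],x[0])
    m=(L+R)/2; tin=np.array([.481,-.020,0])
    H=m-y*148+0 if 0 else m-y*.148+x*.018
    r=tin-H
    print('yaw',yaw,'H',H.round(3),'tin rel x,y',r@x,r@y,'gap',-(r@x)-.018-.042,'dist',np.hypot(r@x,r@y))
    C=H-x*.018+y*.267;C[2]=.225;print('catch',C.round(3),'px scene',proj(s,C),'top',proj(t,C))
E
```

```text
{'oL': array([0.567, 0.095, 0.286]), 'oR': array([ 0.604, -0.191,  0.286]), 'iL': array([0.585, 0.098, 0.286]), 'iR': array([ 0.622, -0.189,  0.286])} {'oL': array([0.566, 0.096, 0.286]), 'oR': array([ 0.604, -0.192,  0.286])}
tin [ 0.48  -0.022  0.052] 0.004
big [ 0.321 -0.124  0.067] 0.001
small [0.344 0.086 0.044] 0.003
len 0.2886833972196194
yaw 0.1303335764215949 H [ 0.622 -0.192  0.286] tin rel x,y -0.11781162770542335 0.18898834968148667 gap 0.05781162770542334 dist 0.22270198907493655
catch [0.57  0.07  0.225] px scene [263.48809197 199.4039648 ] top [256.37082901 209.80512299]
len 0.2912898124658303
yaw 0.13189412844978765 H [ 0.622 -0.192  0.286] tin rel x,y -0.117190921958605 0.18949512272112046 gap 0.057190921958605 dist 0.2228051025551263
catch [0.569 0.07  0.225] px scene [263.72307569 199.57777364] top [256.55494462 210.09987066]
```

Both views agree: cupboard yaw 0.131 and catch ≈ (0.570, 0.069, 0.225). The tin is at (0.481, -0.020) with a 58 mm gap to the door, 0.223 m from the hinge. I'll push with the fingers part-open as a fork, offset slightly away from the door. First I travel over.

>>> move_arm(moves="-0.33 -0.33 0 0 0 0 0.69; -0.66 -0.66 0 0 0 0 0.69; -1 -1 0 0 0 0 0.69; -1 -1 0 0 0 0 0.69")

```text
time: 0.5
position: [0.3096, 0.4308, 0.2328]
tool_rot: [0.215, 0.977, -0.003, -0.001]
ft_force: [1.4, 0.4, -0.2]
grip_width: 0.0638
grip_force: 0.0
```

>>> move_arm(moves="-0.33 -0.33 0 0 0 0 0.69; -0.66 -0.66 0 0 0 0 0.69; -1 -1 0 0 0 0 0.69; -1 -1 0 0 0 0 0.69")

```text
time: 0.9
position: [0.36, 0.2996, 0.2334]
tool_rot: [0.216, 0.976, -0.001, -0.0]
ft_force: [0.1, 0.8, 0.1]
grip_width: 0.0601
grip_force: 0.0
```

>>> move_arm(moves="-0.33 -0.33 0 0 0 0 0.69; -0.66 -0.66 0 0 0 0 0.69; -1 -1 0 0 0 0 0.69; -1 -1 0 0 0 0 0.69")

```text
time: 1.3
position: [0.4109, 0.1675, 0.2337]
tool_rot: [0.216, 0.976, -0.0, 0.001]
ft_force: [0.2, -0.4, 0.3]
grip_width: 0.0602
grip_force: 0.0
```

>>> move_arm(moves="-0.3 -0.4 -0.1 0 0 0 0.69; -0.5 -0.8 -0.2 0 0 0 0.69; -0.7 -1 -0.3 0 0 0 0.69; -0.7 -1 -0.3 0 0 0 0.69")

```text
time: 1.7
position: [0.4329, 0.0494, 0.2649]
tool_rot: [0.214, 0.977, 0.0, 0.003]
ft_force: [-0.5, 0.3, -0.0]
grip_width: 0.0597
grip_force: 0.0
```

>>> move_arm(moves="-0.3 -0.4 0 0 0 0.09 0.69; -0.6 -0.8 0 0 0 0.18 0.69; -0.9 -1 0 0 0 0.27 0.69; -1 -1 0 0 0 0.36 0.69; -1 -1 0 0 0 0.45 0.69; -1 -1 0 0 0 0.54 0.69; -1 -1 0 0 0 0.645 0.69; -1 -1 0 0 0 0.645 0.69")

```text
time: 2.5
position: [0.4796, -0.0794, 0.263]
tool_rot: [0.66, 0.752, 0.0, -0.001]
ft_force: [-0.0, -1.2, 0.1]
grip_width: 0.0601
grip_force: 0.0
```

>>> move_arm(moves="-0.18 -0.06 0.4 0 0 0 0.69; -0.18 -0.06 0.8 0 0 0 0.69; -0.18 -0.06 1 0 0 0 0.69")

```text
time: 2.8
position: [0.4743, -0.0984, 0.1608]
tool_rot: [0.659, 0.752, -0.0, -0.002]
ft_force: [-0.6, 0.5, 0.0]
grip_width: 0.0604
grip_force: 0.0
```

>>> move_arm(moves="0 0 0.4 0 0 0 0.69; 0 0 0.7 0 0 0 0.69; 0 0 0.7 0 0 0 0.69; 0 0 0.7 0 0 0 0.69")

```text
time: 3.2
position: [0.4759, -0.0993, 0.0934]
tool_rot: [0.659, 0.752, -0.0, -0.001]
ft_force: [0.2, -0.1, 0.5]
grip_width: 0.06
grip_force: 0.0
```

```bash
python3 - <<'E'
from h import *
a=snap('top','top2.png')['image'];b=snap('scene','sc2.png')['image']
cv2.imwrite('pics/p2.png',np.hstack([cv2.resize(x,None,fx=2,fy=2,interpolation=cv2.INTER_CUBIC) for x in(a[160:360,190:390],b[130:330,200:400])])[:,:,::-1])
print(robot.get_obs()['position'])
E
```

```text
[ 0.47694282 -0.10020303  0.09486515]
```

View pics/p2.png

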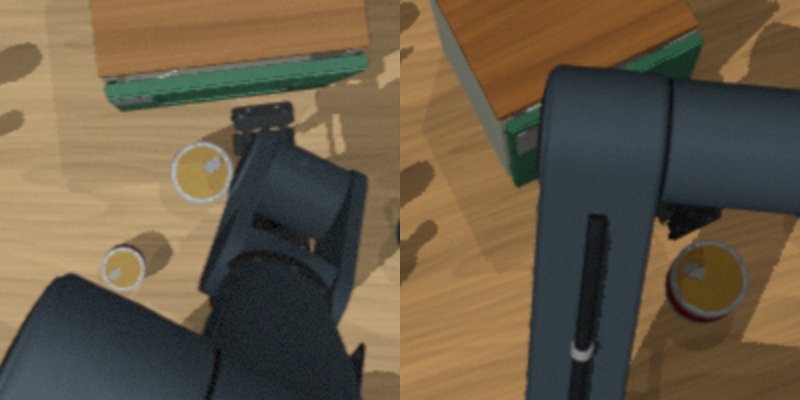

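Top: the tin is unmoved at (290,246), with the gripper behind it and the body's end about 20 mm off the door. I descend and push slowly along tool +x.

>>> move_arm(moves="0 0 0.3 0 0 0 0.69; 0 0 0.62 0 0 0 0.69; 0 0 0.62 0 0 0 0.69")

```text
time: 3.6
position: [0.475, -0.0999, 0.0305]
tool_rot: [0.66, 0.751, -0.0, -0.002]
ft_force: [-1.0, 0.1, 0.0]
grip_width: 0.0601
grip_force: 0.0
```

>>> move_arm(moves="0.1 0 0 0 0 0 0.69; 0.2 0 0 0 0 0 0.69; 0.26 0 0 0 0 0 0.69; 0.32 0 0 0 0 0 0.69; 0.38 0 0 0 0 0 0.69; 0.44 0 0 0 0 0 0.69; 0.5 0 0 0 0 0 0.69; 0.58 0 0 0 0 0 0.69; 0.66 0 0 0 0 0 0.69; 0.74 0 0 0 0 0 0.69; 0.82 0 0 0 0 0 0.69; 0.9 0 0 0 0 0 0.69")

```text
time: 4.8
position: [0.4639, -0.0103, 0.0315]
tool_rot: [0.66, 0.751, -0.0, -0.0]
ft_force: [1.2, -1.3, 2.3]
grip_width: 0.0604
grip_force: 1.2
```

```bash
python3 - <<'E'
from h import *
a=snap('top','top3.png')['image'];b=snap('scene','sc3.png')['image']
cv2.imwrite('pics/p3.png',np.hstack([cv2.resize(x,None,fx=2,fy=2,interpolation=cv2.INTER_CUBIC) for x in(a[160:360,190:390],b[130:330,200:400])])[:,:,::-1])
o=robot.get_obs();print(o['position'],o['ft_force'])
E
```

```text
[ 0.46310136 -0.00961788  0.0313774 ] [ 1.12638841 -0.46038326 -0.7973239 ]
```

View pics/p3.png

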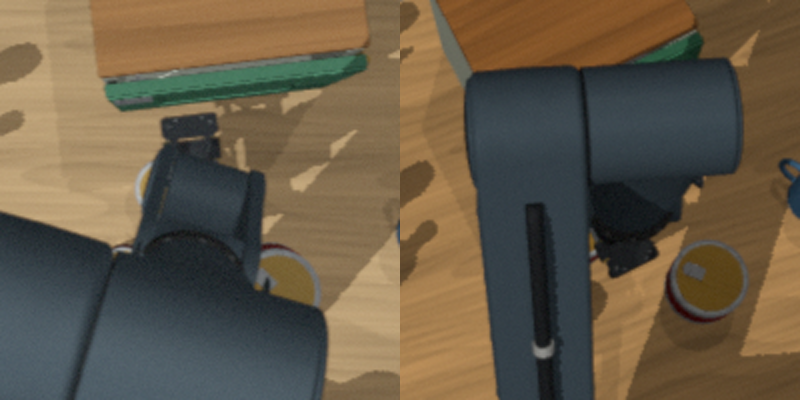

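The tin is moving ahead of the fork (its left rim at top (258,255)) and nothing else has shifted. I carry on.

>>> move_arm(moves="0.08 0 0 0 0 0 0.69; 0.16 0 0 0 0 0 0.69; 0.24 0 0 0 0 0 0.69; 0.32 0 0 0 0 0 0.69; 0.4 0 0 0 0 0 0.69; 0.48 0 0 0 0 0 0.69; 0.56 0 0 0 0 0 0.69; 0.64 0 0 0 0 0 0.69; 0.72 0 0 0 0 0 0.69; 0.8 0 0 0 0 0 0.69; 0.88 0 0 0 0 0 0.69; 0.95 0 0 0 0 0 0.69")

```text
time: 6.1
position: [0.4518, 0.0838, 0.0316]
tool_rot: [0.66, 0.751, -0.0, -0.0]
ft_force: [-0.1, -1.0, -1.1]
grip_width: 0.0598
grip_force: 0.9
```

>>> move_arm(moves="0.08 0 0 0 0 0 0.69; 0.16 0 0 0 0 0 0.69; 0.24 0 0 0 0 0 0.69; 0.32 0 0 0 0 0 0.69; 0.4 0 0 0 0 0 0.69; 0.48 0 0 0 0 0 0.69; 0.54 0 0 0 0 0 0.69; 0.58 0 0 0 0 0 0.69; 0.6 0 0 0 0 0 0.69; 0.6 0 0 0 0 0 0.69")

```text
time: 7.1
position: [0.4442, 0.1429, 0.0316]
tool_rot: [0.66, 0.751, 0.0, -0.0]
ft_force: [-0.5, -0.2, -0.1]
grip_width: 0.0598
grip_force: 0.0
```

>>> move_arm(moves="-0.1 0 0 0 0 0 0.69; -0.2 0 0 0 0 0 0.69; -0.2 0 -0.4 0 0 0 0.69; -0.2 0 -0.8 0 0 0 0.69; -0.2 0 -1 0 0 0 0.69")

```text
time: 7.6
position: [0.448, 0.1216, 0.1337]
tool_rot: [0.661, 0.751, 0.001, 0.001]
ft_force: [0.5, 0.0, -0.3]
grip_width: 0.0603
grip_force: 0.0
```

The tin should now be near (0.439, 0.182). Before pressing I rise, close the fingers and spin 90° so the body lies along the door, then check with an image.

>>> move_arm(moves="0 -0.2 -0.3 0 0 0.09 0; -0.2 -0.3 -0.6 0 0 0.18 0; -0.4 -0.3 -0.94 0 0 0.27 0; -0.69 -0.3 -0.94 0 0 0.36 0; -0.69 -0.3 -0.94 0 0 0.45 0; -0.69 -0.3 -0.94 0 0 0.54 0; -0.69 -0.3 -0.94 0 0 0.63 0; -0.69 -0.3 -0.94 0 0 0.72 0; -0.69 -0.3 -0.94 0 0 0.81 0; -0.69 -0.3 -0.94 0 0 0.9 0; -0.69 -0.3 -0.94 0 0 0.99 0; -0.69 -0.3 -0.94 0 0 1 0")

```text
time: 8.8
position: [0.4257, 0.0496, 0.2255]
tool_rot: [0.998, 0.063, -0.0, -0.0]
ft_force: [0.3, -0.4, 0.1]
grip_width: 0.0003
grip_force: 0.0
```

>>> move_arm(moves="0 0 0 0 0.09 0 0; 0 0 0 0 0.18 0 0; 0 0 0 0 0.27 0 0; 0 0 0 0 0.36 0 0; 0 0 0 0 0.45 0 0; 0 0 0 0 0.5 0 0; 0 0 0 0 0.5 0 0")

```text
time: 9.5
position: [0.4269, 0.069, 0.2245]
tool_rot: [0.954, 0.077, 0.284, -0.057]
ft_force: [0.2, 0.1, 0.1]
grip_width: 0.0006
grip_force: 0.0
```

```bash
python3 - <<'E'
from h import *
from scipy.spatial.transform import Rotation as R
a=snap('top','top4.png')['image'];b=snap('scene','sc4.png')['image']
cv2.imwrite('pics/p4.png',np.hstack([cv2.resize(x,None,fx=2,fy=2,interpolation=cv2.INTER_CUBIC) for x in(a[160:360,130:330],b[130:330,170:370])])[:,:,::-1])
o=robot.get_obs();M=R.from_quat(o['tool_rot']).as_matrix();print(o['position'],o['q'],M.round(3))
xc=np.array([.9914,.131,0]);yc=np.array([-.131,.9914,0]);F=np.array([.570,.069,.225])
D=F-np.array([0,0,-.001])-o['position'];print('frame err',D@xc,D@yc,D[2]); 
for n,v in(('x_c',xc),('y_c',yc),('Z',[0,0,1])): print(n,(M.T@v).round(3))
E
```

```text
[0.42580395 0.06909825 0.22360174] [-0.33335623  0.18294337  2.32499953  1.18183672  0.35076612  0.00280051] [[ 0.829  0.177  0.53 ]
 [ 0.112 -0.982  0.153]
 [ 0.548 -0.068 -0.834]]
frame err 0.14294308874315503 -0.01898708392641194 0.002398263440923115
x_c [0.837 0.047 0.546]
y_c [ 0.002 -0.997  0.082]
Z [ 0.548 -0.068 -0.834]
```

View pics/p4.png

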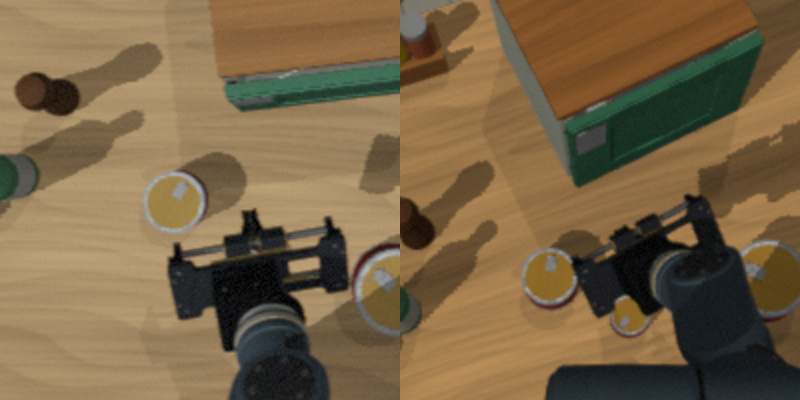

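The tin stands upright at top (217,261), well left of the door; the mill and oil bottle are untouched. A 45° tilt is out of reach this close in, so I ease to about 25°, which still clears the door top.

>>> move_arm(moves="0 0 0 0 -0.08 0 0; 0 0 0 0 -0.16 0 0; 0 0 0 0 -0.22 0 0; 0 0 0 0 -0.22 0 0; 0 0 0 0 -0.22 0 0; 0 0 0 0 -0.22 0 0")

```text
time: 10.2
position: [0.4302, 0.0684, 0.2256]
tool_rot: [0.989, 0.086, 0.117, -0.042]
ft_force: [0.3, 0.0, 0.3]
grip_width: 0.0004
grip_force: 0.0
```

```bash
cat > st.py <<'E'
from h import *
from scipy.spatial.transform import Rotation as R
o=robot.get_obs();M=R.from_quat(o['tool_rot']).as_matrix();print(o['position'],o['q'].round(3),o['ft_force'].round(1));print(M.round(3))
xc=np.array([.9914,.131,0]);yc=np.array([-.131,.9914,0]);F=np.array([.570,.069,.225])
D=F-o['position'];print('x_c,y_c,z to face',D@xc,D@yc,D[2])
for n,v in(('x_c',xc),('y_c',yc),('Z',[0,0,1])): print(n,(M.T@v).round(3))
E
python3 st.py; python3 -c "
from h import *
p=onplane(t,217.5,261,.064);print(p,np.hypot(p[0]-.622,p[1]+.192)); print(onplane(s,245,268.5,.064))"
```

```text
[0.43020217 0.06844271 0.22557443] [-0.203  0.208  2.058  0.232  0.686  1.029] [0.3 0.  0.3]
[[ 0.958  0.18   0.224]
 [ 0.16  -0.982  0.102]
 [ 0.238 -0.062 -0.969]]
x_c,y_c,z to face 0.13866857515224476 -0.017761018987120694 -0.000574427744964634
x_c [0.971 0.05  0.235]
y_c [ 0.033 -0.997  0.072]
Z [ 0.238 -0.062 -0.969]
[0.43825835 0.18088957 0.064     ] 0.4157013665014064
[0.43479373 0.17845551 0.064     ]
```

>>> move_arm(moves="0 0 0 0 0 0 0; 0 0 0 0 0 0 0; 0 0 0 0 0 0 0; 0 0 0 0 0 0 0; 0 0 0 0 0 0 0")

```text
time: 10.7
position: [0.4267, 0.0695, 0.2241]
tool_rot: [0.989, 0.085, 0.115, -0.044]
ft_force: [0.3, 1.0, 0.4]
grip_width: 0.0004
grip_force: 0.0
```

```bash
python3 st.py
```

```text
[0.42668118 0.0694749  0.22414421] [-0.205  0.207  2.065  0.236  0.687  1.026] [0.3 1.  0.4]
[[ 0.959  0.178  0.219]
 [ 0.158 -0.982  0.106]
 [ 0.234 -0.067 -0.97 ]]
x_c,y_c,z to face 0.1420240675256451 -0.01924558479143594 0.0008557923292989711
x_c [0.972 0.047 0.231]
y_c [ 0.03  -0.997  0.076]
Z [ 0.234 -0.067 -0.97 ]
```

```bash
cat >> st.py <<'E'
import sys
if len(sys.argv)>1:
    a=np.radians(float(sys.argv[1]));gap=float(sys.argv[2])
    z=np.sin(a)*xc+[0,0,-np.cos(a)];y=-yc;x=np.cross(y,z);W=np.c_[x,y,z]
    T=F-xc*gap; T[2]=float(sys.argv[3])
    print('shift',(M.T@(T-o['position'])*10).round(3),'turn',(R.from_matrix(M.T@W).as_rotvec()/(np.pi/2)).round(3))
E
python3 st.py 25 .06 .231|tail -1
```

```text
shift [0.807 0.226 0.109] turn [-0.051  0.128  0.014]
```

>>> move_arm(moves="0.2 0.1 0.05 -0.02 0.03 0 0; 0.4 0.2 0.1 -0.04 0.06 0.01 0; 0.6 0.23 0.11 -0.05 0.1 0.01 0; 0.81 0.23 0.11 -0.05 0.13 0.01 0; 0.81 0.23 0.11 -0.05 0.13 0.01 0; 0.81 0.23 0.11 -0.05 0.13 0.01 0")

```text
time: 11.3
position: [0.5105, 0.061, 0.2307]
tool_rot: [0.974, 0.068, 0.217, -0.014]
ft_force: [0.4, -0.3, -0.4]
grip_width: 0.0002
grip_force: 0.0
```

```bash
python3 st.py 25 .028 .231
```

```text
[0.51053152 0.06101055 0.23067954] [-0.176  0.265  2.027  0.305  0.448  1.007] [ 0.4 -0.3 -0.4]
[[ 0.897  0.138  0.421]
 [ 0.126 -0.99   0.058]
 [ 0.424  0.001 -0.905]]
x_c,y_c,z to face 0.060003670291640256 0.00013036738266701566 -0.005679536905668303
x_c [0.905 0.008 0.424]
y_c [ 0.007 -1.     0.002]
Z [ 0.424  0.001 -0.905]
shift [0.291 0.001 0.133] turn [-0.001 -0.001  0.005]
```

>>> move_arm(moves="0.14 0 0.065 0 0 0 0; 0.27 0 0.125 0 0 0 0; 0.36 0 0.17 0 0 0 0; 0.4 0 0.187 0 0 0 0; 0.4 0 0.187 0 0 0 0")

```text
time: 11.8
position: [0.5545, 0.0671, 0.2308]
tool_rot: [0.974, 0.068, 0.217, -0.014]
ft_force: [0.0, 0.1, -0.3]
grip_width: 0.0004
grip_force: 0.0
```

>>> move_arm(moves="0.01 0 0.005 0 0 0 0; 0.02 0 0.009 0 0 0 0; 0.03 0 0.014 0 0 0 0; 0.036 0 0.017 0 0 0 0; 0.036 0 0.017 0 0 0 0")

```text
time: 12.3
position: [0.5571, 0.0678, 0.2306]
tool_rot: [0.974, 0.068, 0.216, -0.015]
ft_force: [-4.6, -1.6, 1.8]
grip_width: 0.0005
grip_force: 2.6
```

```bash
python3 st.py
```

```text
[0.55708146 0.06775945 0.23056201] [-0.141  0.325  1.921  0.251  0.486  1.093] [-4.6 -1.6  1.8]
[[ 0.897  0.139  0.419]
 [ 0.126 -0.99   0.058]
 [ 0.423  0.001 -0.906]]
x_c,y_c,z to face 0.012969955951330351 -0.0004624436899451316 -0.00556200924909353
x_c [0.906 0.008 0.423]
y_c [ 0.007 -1.     0.002]
Z [ 0.423  0.001 -0.906]
```

Contact at 4.6 N, where I expected it. Now I press in, small steps.

>>> move_arm(moves="0.01 0 0.005 0 0 0 0; 0.02 0 0.009 0 0 0 0; 0.027 0 0.013 0 0 0 0; 0.027 0 0.013 0 0 0 0")

```text
time: 12.7
position: [0.5595, 0.0682, 0.2305]
tool_rot: [0.974, 0.068, 0.216, -0.015]
ft_force: [-7.3, -0.6, 4.7]
grip_width: 0.0008
grip_force: 3.4
```

>>> move_arm(moves="0.01 0 0.005 0 0 0 0; 0.018 0 0.008 0 0 0 0; 0.018 0 0.008 0 0 0 0")

```text
time: 13.0
position: [0.5613, 0.0686, 0.2305]
tool_rot: [0.974, 0.068, 0.216, -0.015]
ft_force: [-6.9, -1.4, 4.5]
grip_width: 0.0002
grip_force: 3.5
```

>>> move_arm(moves="0.01 0 0.005 0 0 0 0; 0.01 0 0.005 0 0 0 0")

```text
time: 13.2
position: [0.5625, 0.0687, 0.2305]
tool_rot: [0.974, 0.068, 0.216, -0.015]
ft_force: [-6.5, -1.0, 4.5]
grip_width: 0.0006
grip_force: 3.4
```

>>> move_arm(moves="0.008 0 0.004 0 0 0 0; 0.008 0 0.004 0 0 0 0")

```text
time: 13.4
position: [0.5627, 0.0688, 0.2303]
tool_rot: [0.974, 0.068, 0.215, -0.015]
ft_force: [-9.6, -3.3, 6.6]
grip_width: 0.0005
grip_force: 4.8
```

Force is rising at about 6 mm in, so this is the stop and the latch has let go. I withdraw straight back fast, then up and back.

>>> move_arm(moves="-0.4 0 -0.19 0 0 0 0; -0.8 0 -0.375 0 0 0 0; -1 0 -0.47 0 0 0 0")

```text
time: 13.7
position: [0.4522, 0.054, 0.2302]
tool_rot: [0.974, 0.068, 0.216, -0.015]
ft_force: [-0.9, -0.3, 0.6]
grip_width: 0.0005
grip_force: 0.0
```

>>> move_arm(moves="-0.05 0 -0.4 0 -0.05 0 0; -0.09 0 -0.75 0 -0.1 0 0; -0.09 0 -0.98 0 -0.15 0 0; -0.09 0 -0.98 0 -0.2 0 0; -0.09 0 -0.98 0 -0.2 0 0")

```text
time: 14.2
position: [0.4096, 0.0463, 0.3175]
tool_rot: [0.995, 0.069, 0.066, -0.003]
ft_force: [1.3, -0.4, -0.2]
grip_width: 0.0005
grip_force: 0.0
```

```bash
python3 st.py
```

```text
[0.4096005  0.04632097 0.31754179] [-0.189  0.061  1.892  0.045  1.064  1.223] [ 1.3 -0.4 -0.2]
[[ 0.982  0.139  0.13 ]
 [ 0.138 -0.99   0.015]
 [ 0.131  0.003 -0.991]]
x_c,y_c,z to face 0.16199101416605088 0.0014716537756553239 -0.09254178872888166
x_c [0.991 0.008 0.131]
y_c [ 0.008 -1.    -0.002]
Z [ 0.131  0.003 -0.991]
```

Lift a bit more, let the door swing out and settle, then look.

>>> move_arm(moves="0 0 -0.3 0 0 0 0; 0 0 -0.5 0 0 0 0; 0 0 -0.5 0 0 0 0; 0 0 -0.5 0 0 0 0; 0 0 -0.5 0 0 0 0; 0 0 -0.5 0 0 0 0; 0 0 -0.5 0 0 0 0; 0 0 -0.5 0 0 0 0; 0 0 -0.5 0 0 0 0; 0 0 -0.5 0 0 0 0; 0 0 -0.5 0 0 0 0; 0 0 -0.5 0 0 0 0")

```text
time: 15.4
position: [0.4007, 0.0458, 0.3655]
tool_rot: [0.996, 0.069, 0.063, -0.004]
ft_force: [-0.8, -0.8, -0.3]
grip_width: 0.0006
grip_force: 0.0
```

```bash
python3 - <<'E'
from h import *
a=snap('top','top5.png')['image'];b=snap('scene','sc5.png')['image']
cv2.imwrite('pics/p5.png',np.hstack([cv2.resize(x,(400,300),interpolation=cv2.INTER_AREA) for x in(a,b)])[:,:,::-1])
o=robot.get_obs();print(o['time'],o['position'],o['ft_force'])
E
```

```text
15.5 [0.40070891 0.04577005 0.36549091] [0.23411912 0.45581418 0.17828839]
```

View pics/p5.png

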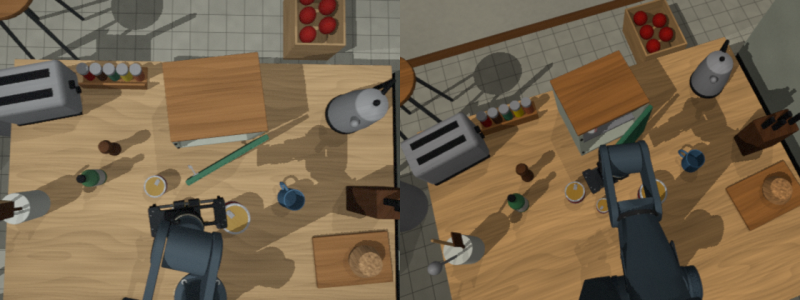

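The picture shows the door standing ajar, its free edge at about (190,182) in the top half. The tin is upright at (155,186), clear of the door, the other things are in place and the arm is free above. I'll hand in.

```bash
python3 -c "
from rig import robot
print(robot.hand_in())"
```

```text
the job is handed in; nothing more can be done
None
```

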